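Check developer bottle caps and fill the shelf row

ROBOT

A 6-joint arm with a two-finger parallel gripper is mounted at the origin on a cart in front of the work surface, level with it; the furniture and walls round the work are solid. World frame = base frame: x ahead of the robot, y to its left, z up, the work surface at z = 0. Lengths are in m, angles in rad, forces in N, time in s.
With the tool pointing down it reaches from about 0.375 to 0.975 m from the base axis. Payload 3.8 kg.
Tool frame: the origin (TCP) lies on the centre line of the jaws, within the pads' length; the fingertips stand 14 mm ahead of it and the grasp point (between the pads) lies 5 mm behind it (bot.finger_overhang is the distance from the TCP to the fingertips, in m); y points along the fingers, x is the direction in which the jaws open and shut, and the axes are right-handed (so a half turn about y gives the same grasp; the last joint's range is limited). The gripper opens to 85 mm and grips with 20 to 120 N. Pads are 22 mm wide; open, the fingers measure 114 mm over their backs; the gripper's body (76 mm by 85 mm) begins 54 mm behind the grasp point. The pads swing forward as they close: fully open they stand 13 mm farther back than shut.
Start: joints at [1.148, 0.264, 1.604, -0, 1.274, -0.037], TCP at [0.254, 0.625, 0.245] pointing down, gripper open.
Joint ranges: [-2.63, 2.63], [-0.94, 2.18], [0.31, 2.57], [-1.31, 4.45], [0, 2.66], [-2.55, 2.55]. Speed limits (rad/s): [2.57, 2.57, 3.14, 3.14, 3.14, 3.14].

INTERFACE

Orientations are given as a rotation vector (axis times angle).
In Python, from workcell import readout, read_camera, bot, spotter gives the robot as it stands.
- The arm moves only by the tool jog_arm, never from a script. Its argument "increments" is a list of rows, each a list of 7 numbers: the shift along the tool's x, y, z in m, then the turn, a rotation vector about the tool's x, y, z in rad, then the opening, from 0 (shut) to 1 (fully open). A call has 1 to 10 rows; each row shifts and turns the pose as measured when the row begins, along the tool's axes as they then stand; what a row does not reach is not made up. A row lasts 1/8 s, in which the tool goes at most 62.5 mm and 10.7 degrees, less where a joint would pass 70% of its speed; a pose out of reach is approached as far as the arm can. A call with a gripper value outside its range is refused whole. The fingers move at their own pace and stop on an object; "force" is the grip in N (left out, the last holds). Time passes only in rows, so rows that do not move let the fingers close. It gives the time, the measured TCP pose, the force and the opening at its end, in the units of the state.
- readout.read_state(): the state, without advancing time (a new reading comes with each control period).
- read_camera(name): name is "scene" or "top" or "wrist"; returns a dict with "img" (480x640x3 uint8, blue, green, red), "range_z" (480x640 float32, m along the optical axis (not along the pixel's ray), 0 where there is no reading), "fx", "fy", "cx", "cy" (pixels), "world_from_camera" (4x4, takes a point from camera to world coordinates). Camera axes: x right, y down, z forward; pixel columns grow to the right and rows downward; lengths in m; the calibration is good to about 2 mm. The wrist camera is an equidistant fisheye: a pixel r from the principal point sees the ray r / f radians off the axis. A picture is of the moment at which its call begins.
- bot.finish_job(): hands the job in, once; it reports no verdict.
Trained networks look in a picture, given as the dict that the camera call returned (one of the last four; its "shot" number tells which), for a name from the list of things; names that differ only in an ending like _2 or _b are one class to them, and where a whole thing is asked for, a point or a joint stands for the part that bears it (a point fixed in the world has none). Each returns a list of dicts, best first, with "p" (0 to 1); they miss things now and then, are a little off and sometimes report something else, mostly with a low value. They report only what shows in the picture. A call takes as long as a camera call.
- spotter.masks_of(picture, thing): "mask" (480x640 bool, what is visible of it) and "location" ([column, row] in pixels, amid what is visible of it).
- spotter.spot_point(picture, thing): "location" ([column, row] in pixels: a listed point, or the origin of a listed thing).
The state is a dict: "time": time; "q": joint angles; "joint_vel": joint speeds; "joint_torque": joint torques, N m; "tool_pos": TCP position; "tcp_rot": TCP orientation; "wrist_force": force on the tool from outside, world axes, zero at the start; "torque": the same for the moment, N m; "width": opening from 0.0 (shut) to 1.0 (fully open).
Only numpy, scipy, OpenCV 4.12 (cv2) and the standard library are available. Lean on these libraries where they do the work, as an engineer would, in place of code of your own. Each camera call takes 0.05 s, during which the arm holds its last target. There are 200 camera calls.

TASK

The three square white bottles on the worktop must be checked before they are put away: find any loose cap by gently twisting the caps about 20 degrees - a loose one turns while its bottle stands still. Stand the bottles with firm caps upright on the low aluminium shelf in one neat row with the two already there, faces square to the shelf; carry any bottle with a loose cap by its body, not by the cap, and stand it upright in the steel tray. Do not drop bottles or push the other containers about.

Things in the scene. Friction and masses are not known exactly. Their poses are not given: they have to be found in the camera images.
- bottle_a_mid (a point): one of the three developer bottles to check: square white bottle, body 60 x 60 mm and 92 mm high (edges rounded 7 mm), short sloping shoulder (from 29 mm radius at 92 mm up to 18 mm at 98 mm), narrow neck, black round cap on top, 130 mm high in all, about 0.3 kg; two opposite faces have a paper label. Point on its axis half-way up, 65 mm above its underside; z up, x and y square to its faces. Loose on the worktop: twist a firm cap and the bottle turns with it.
- bottle_a_cap: ribbed black screw cap of that bottle: 40 mm across, 26 mm high, on the bottle's axis; origin at the centre of its underside, 104 mm above the bottle's underside; z up, x and y start in line with the bottle's. A firm cap turns only with its bottle and carries the bottle's weight; a loose cap turns easily on the bottle while the bottle stands still. They look alike.
- bottle_b_mid (a point): one of the three developer bottles to check: square white bottle, body 60 x 60 mm and 92 mm high (edges rounded 7 mm), short sloping shoulder (from 29 mm radius at 92 mm up to 18 mm at 98 mm), narrow neck, black round cap on top, 130 mm high in all, about 0.3 kg; two opposite faces have a paper label. Point on its axis half-way up, 65 mm above its underside; z up, x and y square to its faces. Loose on the worktop: twist a firm cap and the bottle turns with it.
- bottle_b_cap: ribbed black screw cap of that bottle: 40 mm across, 26 mm high, on the bottle's axis; origin at the centre of its underside, 104 mm above the bottle's underside; z up, x and y start in line with the bottle's. A firm cap turns only with its bottle and carries the bottle's weight; a loose cap turns easily on the bottle while the bottle stands still. They look alike.
- bottle_c_mid (a point): one of the three developer bottles to check: square white bottle, body 60 x 60 mm and 92 mm high (edges rounded 7 mm), short sloping shoulder (from 29 mm radius at 92 mm up to 18 mm at 98 mm), narrow neck, black round cap on top, 130 mm high in all, about 0.3 kg; two opposite faces have a paper label. Point on its axis half-way up, 65 mm above its underside; z up, x and y square to its faces. Loose on the worktop: twist a firm cap and the bottle turns with it.
- bottle_c_cap: ribbed black screw cap of that bottle: 40 mm across, 26 mm high, on the bottle's axis; origin at the centre of its underside, 104 mm above the bottle's underside; z up, x and y start in line with the bottle's. A firm cap turns only with its bottle and carries the bottle's weight; a loose cap turns easily on the bottle while the bottle stands still. They look alike.
- bottle_shelf: low open-topped aluminium shelf, fixed: deck 20 mm above the worktop, inside 272 mm long (its y) x 72 mm deep (its x); 3 mm end and back panels up to 66 mm, thin front rail at 42 mm. Takes one row of four bottles. Origin on the worktop under mid-deck; x to the back panel, y along the row to its left end, z up. A hood rim hangs 0.55 to 0.65 m above the worktop from x = 0.6 m on: carry low there.
- stock_1_mid (a point): bottle of the same kind (60 x 60 x 130 mm), checked earlier, that already stands loose in the first place at the left (+y) end of the shelf; point on its axis 65 mm above its underside; x and y square to its faces
- stock_2_mid (a point): bottle of the same kind (60 x 60 x 130 mm), checked earlier, that already stands loose in the second place, beside it; point on its axis 65 mm above its underside; x and y square to its faces
- spill_tray: shallow square steel tray for rework, fixed to the worktop, 130 x 130 mm outside, rim 138 mm over its edges, 22 mm high, walls and floor 3 mm; origin under its centre on the worktop; x and y along its sides, z up
- amber_bottle: round brown bottle with a pale cap standing in the way, 52 mm across, 114 mm high; origin at the centre of its underside
- swab_tub: round tub with a big green lid standing in the way, 58 mm across, 68 mm high; origin at the centre of its underside
- dropper_bottle: small round brown bottle with a black cap standing in the way, 38 mm across, 80 mm high; origin at the centre of its underside
- spare_chuck: small white mushroom-shaped spare chuck standing in the way, 44 mm across, 36 mm high; origin at the centre of its underside
- wafer_tub: low cream screw-top tub standing in the way, 68 mm across, 46 mm high; origin at the centre of its underside

How it is judged:
By the outcome, as a careful person would: the job done as asked, in the order asked, and still so for the second after the job is handed in, with the robot touching nothing.
It also fails if it takes over 72 s, if anything falls off the work surface, if the arm or the gripper's body presses on something with over 40 N, if the wrist force passes 120 N, or if a joint passes its speed limit or range.

## Working session

There is one attempt and no reset: what is moved stays moved. The work goes in short steps, Python scripts to look and compute and a tool call to move; the robot and the scene stay as the last step left them, time stands still between calls to the robot, and variables do not carry over. Pictures are saved under pics/ and viewed, about 8 in all and at most 12, crops included, and the job is handed in when it is done.

Besides the shell and the picture viewer there is one more tool, called after "Emit:" by a JSON object that holds its "name" and its "arguments". jog_arm: Moves the arm, as the interface text tells. Its arguments: {"type":"object","properties":{"increments":{"type":"array"},"force":{"type":"number"}},"required":["increments"]}

```bash
ls; mkdir -p pics; python3 - <<'E'
from workcell import readout, read_camera, bot, spotter
import cv2, numpy as np
print(readout.read_state())
ims=[]
for n in ("scene","top"):
    p=read_camera(n); ims.append(p["img"]); print(n,p["fx"],p["cx"],p["cy"],p["world_from_camera"].round(3).tolist())
    cv2.imwrite(f"pics/{n}0.png",p["img"])
E
```

```text
pics
{'time': 0.0, 'q': array([ 1.14811153e+00,  2.64709069e-01,  1.60541731e+00,  8.53846324e-06,
        1.27371052e+00, -3.68956401e-02]), 'joint_vel': array([ 0.00262165,  0.00025886, -0.00123617, -0.00144885,  0.00024238,
       -0.00133725]), 'joint_torque': array([-1.18463959e-03, -5.15107334e+01, -3.67312217e+01, -1.08050222e-04,
        1.29032318e-02,  1.02212144e-05]), 'tool_pos': array([0.25369511, 0.624729  , 0.24396833]), 'tcp_rot': array([-1.36857416, -0.91907653,  0.92222699]), 'wrist_force': array([-0.08698043,  0.08791493,  0.1643128 ]), 'torque': array([-0.0363874 ,  0.01422776, -0.03907064]), 'width': 0.9983023082690631}
scene 559.4841821249704 317.1472423852723 240.47479475700555 [[0.716, -0.503, 0.483, -0.134], [-0.698, -0.523, 0.49, -0.634], [0.006, -0.688, -0.726, 1.025], [0.0, 0.0, 0.0, 1.0]]
top 471.17241625467557 324.77139715896885 245.342678674636 [[-0.028, -0.99, 0.141, 0.331], [-1.0, 0.029, 0.004, -0.019], [-0.008, -0.141, -0.99, 1.07], [0.0, 0.0, 0.0, 1.0]]
```

View both.

View pics/top0.png

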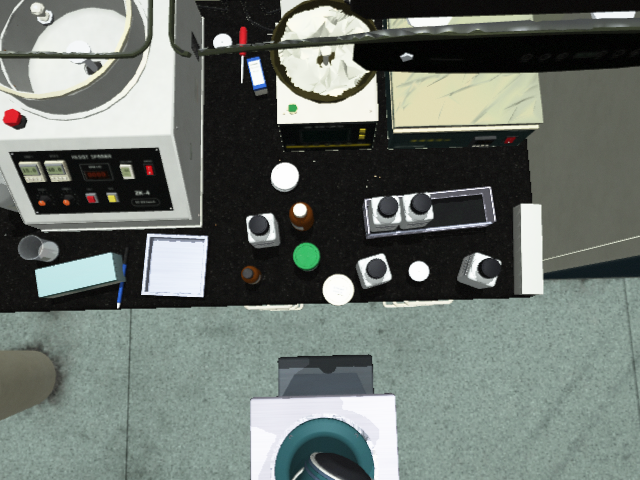

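View pics/scene0.png

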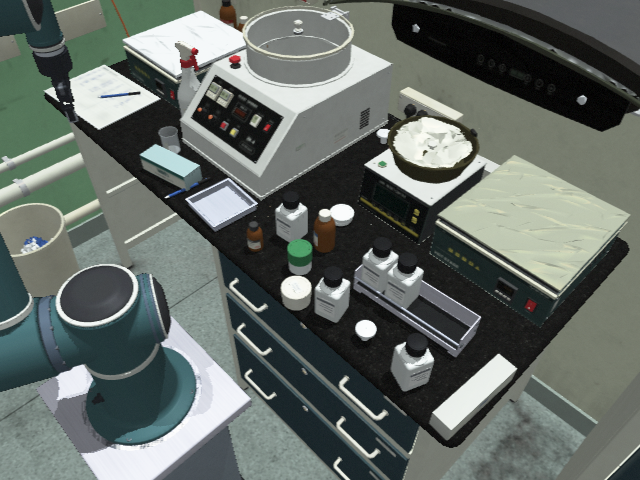

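```bash
cat > h.py <<'E'
import numpy as np, cv2
from scipy.optimize import least_squares
from scipy.spatial.transform import Rotation as R
from workcell import readout, read_camera, bot, spotter
def cloud(p):
    z=p["range_z"]; v,u=np.indices(z.shape)
    P=np.stack([(u-p["cx"])/p["fx"]*z,(v-p["cy"])/p["fy"]*z,z],-1)
    T=p["world_from_camera"]; W=P@T[:3,:3].T+T[:3,3]; W[z<=0]=np.nan
    return W
def cap(W,xy,z=.130,r=.045,tol=.006):
    d=np.hypot(W[...,0]-xy[0],W[...,1]-xy[1]); m=(d<r)&(abs(W[...,2]-z)<tol)
    P=W[m]; return ((P[:,:2].max(0)+P[:,:2].min(0))/2, P.mean(0), m.sum())
def square(P,c0,h=.03,dz=False):
    # P Nx2 points on the side faces; robust fit of rounded square: cx,cy,yaw
    def f(x):
        a=x[2]; Q=(P-x[:2])@np.array([[np.cos(a),-np.sin(a)],[np.sin(a),np.cos(a)]])
        q=abs(Q)-(h-.007); return np.hypot(*np.maximum(q,0).T)+np.minimum(q.max(1),0)-.007
    best=min((least_squares(f,[*c0,a],loss="soft_l1",f_scale=.0015) for a in np.linspace(-.7,.7,6)),key=lambda s:s.cost)
    x=best.x; x[2]=(x[2]+np.pi/4)%(np.pi/2)-np.pi/4
    return x,np.median(abs(f(x)))
def bodypts(W,c,z0=.012,z1=.088,r=.046):
    d=np.hypot(W[...,0]-c[0],W[...,1]-c[1]); m=(d<r)&(W[...,2]>z0)&(W[...,2]<z1)
    return W[m]
E
python3 - <<'E'
from h import *
ps={n:read_camera(n) for n in ("top","scene")}
Ws={n:cloud(p) for n,p in ps.items()}
np.savez("c0.npz",**Ws)
for n in ps:
    W=Ws[n]; print(n)
    for t in ("bottle_a_cap","bottle_a_mid","stock_1_mid","spill_tray","bottle_shelf","amber_bottle","swab_tub","dropper_bottle","spare_chuck","wafer_tub"):
        for r in spotter.spot_point(ps[n],t)[:5]:
            if r["p"]<.3: continue
            u,v=r["location"]; print(t,round(r["p"],2),np.round([u,v]),W[int(round(v)),int(round(u))].round(3))
E
```

```text
top
bottle_a_cap 0.64 [374. 269.] [ 0.414 -0.112  0.13 ]
bottle_a_mid 0.73 [373. 269.] [ 0.414 -0.11   0.132]
stock_1_mid 0.59 [426. 216.] [ 0.523 -0.226  0.112]
stock_1_mid 0.58 [383. 212.] [ 0.526 -0.133  0.147]
spill_tray 0.86 [177. 268.] [0.441 0.324 0.001]
bottle_shelf 0.65 [425. 215.] [ 0.524 -0.224  0.114]
bottle_shelf 0.5 [376. 270.] [ 0.412 -0.116  0.13 ]
bottle_shelf 0.42 [298. 222.] [0.524 0.041 0.083]
amber_bottle 0.9 [301. 218.] [0.53  0.033 0.094]
amber_bottle 0.67 [481. 269.] [ 0.409 -0.327  0.126]
amber_bottle 0.54 [490. 265.] [ 0.416 -0.346  0.125]
swab_tub 0.77 [308. 262.] [0.439 0.022 0.068]
dropper_bottle 0.58 [253. 274.] [0.417 0.14  0.067]
dropper_bottle 0.36 [487. 268.] [ 0.41  -0.338  0.129]
spare_chuck 0.79 [416. 271.] [ 0.416 -0.214  0.035]
spare_chuck 0.54 [303. 218.] [0.53  0.029 0.092]
spare_chuck 0.53 [425. 217.] [ 0.521 -0.224  0.111]
wafer_tub 0.76 [336. 290.] [ 0.379 -0.037  0.047]
scene
bottle_a_cap 0.54 [334. 279.] [ 0.41  -0.134  0.132]
bottle_a_mid 0.8 [330. 289.] [ 0.404 -0.129  0.099]
stock_1_mid 0.95 [381. 264.] [ 0.523 -0.165  0.115]
bottle_shelf 0.91 [414. 310.] [ 0.542 -0.257  0.02 ]
amber_bottle 0.83 [324. 245.] [0.53  0.015 0.03 ]
swab_tub 0.78 [300. 264.] [0.44  0.004 0.041]
dropper_bottle 0.93 [254. 245.] [0.407 0.133 0.031]
wafer_tub 0.8 [297. 299.] [ 0.363 -0.07   0.046]
```

```bash
python3 - <<'E'
from h import *
Ws=np.load("c0.npz"); A=np.concatenate([Ws[n].reshape(-1,3) for n in Ws])
seeds={"L":((.50,.11),0),"M":((.414,-.112),0),"R":((.41,-.34),0),"s1":((.53,-.14),.02),"s2":((.53,-.205),.02)}
for k,(s,b) in seeds.items():
    for n in Ws:
        try:
            c=cap(Ws[n],s,z=.13+b); print(k,n,"cap",c[0].round(4),c[1].round(4),c[2])
        except Exception as e: print(k,n,e); continue
        P=bodypts(Ws[n],c[0],z0=.012+b+(.045 if b else 0),z1=.088+b)
        if len(P)>30: x,e=square(P[:,:2],c[0]); print("    sq",len(P),x.round(4),"deg",np.degrees(x[2]).round(1),e.round(4))
    c=cap(A,s,z=.13+b); P=bodypts(A,c[0],z0=.012+b+(.045 if b else 0),z1=.088+b); x,e=square(P[:,:2],c[0]); print("  both",x.round(4),"deg",np.degrees(x[2]).round(1),e.round(4))
# shelf and tray rims
W=Ws["top"].reshape(-1,3)
for nm,(x0,x1,y0,y1),(za,zb) in (("shelf",(.45,.65,-.42,-.05),(.060,.070)),("shelf front",(.45,.65,-.42,-.05),(.037,.045)),("deck",(.45,.65,-.42,-.05),(.015,.024)),("tray",(.3,.6,.2,.45),(.017,.027))):
    m=(W[:,0]>x0)&(W[:,0]<x1)&(W[:,1]>y0)&(W[:,1]<y1)&(W[:,2]>za)&(W[:,2]<zb)
    P=W[m]; r=cv2.minAreaRect(P[:,:2].astype(np.float32)*1000); print(nm,m.sum(),r,P.mean(0).round(3))
    S=Ws["scene"].reshape(-1,3); m=(S[:,0]>x0)&(S[:,0]<x1)&(S[:,1]>y0)&(S[:,1]<y1)&(S[:,2]>za)&(S[:,2]<zb); P=S[m]; print("  scene",m.sum(),cv2.minAreaRect(P[:,:2].astype(np.float32)*1000))
print([ (n,np.nanmedian(Ws[n].reshape(-1,3)[(abs(Ws[n].reshape(-1,3)[:,0]-.45)<.05)&(abs(Ws[n].reshape(-1,3)[:,2])<.01)],0)) for n in Ws])
# visualise zoomed top
im=cv2.imread("pics/top0.png")[160:310,130:530]; cv2.imwrite("pics/topz.png",cv2.resize(im,(800,300),interpolation=cv2.INTER_CUBIC))
E
```

```text
L top cap [0.5126 0.1205] [0.5124 0.1203 0.1287] 294
    sq 301 [0.513  0.1209 0.1055] deg 6.0 0.0004
L scene cap [0.5184 0.1169] [0.5163 0.115  0.1301] 176
    sq 679 [0.5183 0.1182 0.1036] deg 5.9 0.001
  both [0.5168 0.1187 0.103 ] deg 5.9 0.0018
M top cap [ 0.4168 -0.1169] [ 0.4165 -0.117   0.1285] 307
    sq 206 [ 0.4167 -0.1173  0.2588] deg 14.8 0.0005
M scene cap [ 0.42   -0.1205] [ 0.4189 -0.1218  0.1302] 252
    sq 746 [ 0.4216 -0.1193  0.2656] deg 15.2 0.0007
  both [ 0.421  -0.1186  0.264 ] deg 15.1 0.0012
R top cap [ 0.411 -0.345] [ 0.4109 -0.3448  0.1285] 318
    sq 444 [ 0.4114 -0.346  -0.3809] deg -21.8 0.0004
R scene cap [ 0.4147 -0.3486] [ 0.413  -0.3494  0.1302] 335
    sq 842 [ 0.4159 -0.3482 -0.3811] deg -21.8 0.0006
  both [ 0.415  -0.3476 -0.3794] deg -21.7 0.0009
s1 top cap [ 0.5391 -0.1439] [ 0.5385 -0.1435  0.1484] 314
    sq 289 [ 0.5398 -0.1485  0.072 ] deg 4.1 0.0024
s1 scene cap [ 0.5445 -0.147 ] [ 0.5417 -0.1484  0.1504] 222
    sq 310 [ 0.5444 -0.1461  0.0651] deg 3.7 0.0009
  both [ 0.5431 -0.1466  0.0712] deg 4.1 0.0024
s2 top cap [ 0.5436 -0.1951] [ 
[... 648 characters left out ...]
36.5816040039062, -250.07464599609375), (106.08749389648438, 287.7141418457031), 15.278740882873535)
deck 1878 ((544.1337890625, -243.838623046875), (76.69747924804688, 276.6467590332031), 4.259165287017822) [ 0.547 -0.302  0.019]
  scene 1899 ((548.903076171875, -248.08673095703125), (81.10938262939453, 277.8847961425781), 4.31226110458374)
tray 1006 ((486.5356140136719, 349.995849609375), (199.12844848632812, 226.91392517089844), 89.7857666015625) [0.467 0.333 0.021]
  scene 739 ((488.37689208984375, 348.469970703125), (202.55128479003906, 221.3207244873047), 89.90973663330078)
[('top', array([ 0.45717197,  0.11372932, -0.00098607])), ('scene', array([0.44991414, 0.12132875, 0.00119688]))]
```

View pics/topz.png

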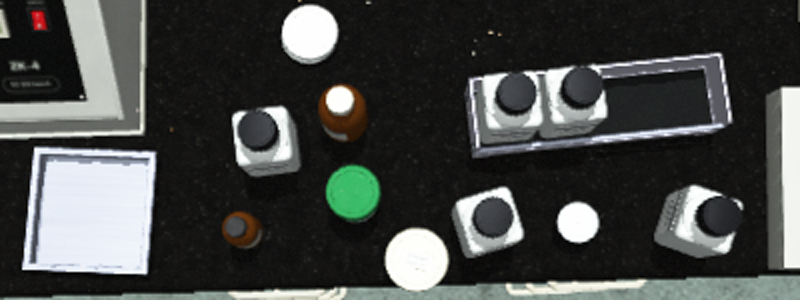

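```bash
cat >> h.py <<'E'
def pose():
    s=readout.read_state(); M=R.from_rotvec(s["tcp_rot"]).as_matrix(); return s,M,np.arctan2(M[1,0],M[0,0])
def plan(xyz,psi=None,grip=1,vmax=.055,smax=9.0,straight=True):
    """rows (rounded) from the present pose to a tool-down pose at xyz with jaw yaw psi (rad, mod pi)"""
    s,M,p0=pose(); psi=p0 if psi is None else psi
    d=(psi-p0+np.pi/2)%np.pi-np.pi/2; psi=p0+d
    T=np.array([[np.cos(psi),0,-np.sin(psi)],[np.sin(psi),0,np.cos(psi)],[0,-1,0]])
    rv=R.from_matrix(M.T@T).as_rotvec(); dp=np.array(xyz)-s["tool_pos"]
    n=max(1,int(np.ceil(max(np.linalg.norm(dp)/vmax,np.degrees(np.linalg.norm(rv))/smax))))
    Rk=R.from_matrix(M)
    print("q",s["q"].round(2),"pos",s["tool_pos"].round(4),"yaw",np.degrees(p0).round(1),"axes",M.round(2).tolist(),"n",n)
    for k in range(n):
        print([*np.round(Rk.inv().apply(dp/n),4).tolist(),*np.round(rv/n,3).tolist(),grip])
        Rk=Rk*R.from_rotvec(rv/n)
E
python3 - <<'E'
from h import *
Ws=np.load("c0.npz")
W=Ws["top"][200:300,510:545]; print(np.nanpercentile(W[...,2],[10,50,90]))
m=(W[...,2]>.01); print(W[m].min(0),W[m].max(0))
m=(Ws["top"][...,2]<.028)&(Ws["top"][...,2]>.014)
W=Ws["top"]; m&=(W[...,1]>.23)&(W[...,1]<.41)&(W[...,0]<.53)&(W[...,0]>.36); r=cv2.minAreaRect(W[m][:,:2].astype(np.float32)*1000); print(r)
W=Ws["scene"]; m=(W[...,2]<.028)&(W[...,2]>.014)&(W[...,1]>.23)&(W[...,1]<.41)&(W[...,0]<.53)&(W[...,0]>.36); print(cv2.minAreaRect(W[m][:,:2].astype(np.float32)*1000))
plan((.414,-.347,.245),np.radians(-21.8))
E
```

```text
[-0.35372331  0.04181631  0.04594585]
[ 0.35750053 -0.49566367  0.01002187] [ 0.55930454 -0.4355748   0.05066898]
((446.2269592285156, 324.6628112792969), (140.2386474609375, 138.0706329345703), 86.02267456054688)
((452.18267822265625, 320.7788391113281), (142.4580535888672, 141.09011840820312), 86.18489074707031)
q [ 1.15  0.26  1.6  -0.    1.27 -0.04] pos [0.254  0.6254 0.2453] yaw 67.9 axes [[0.38, 0.0, -0.93], [0.93, 0.0, 0.38], [0.0, -1.0, -0.0]] n 18
[-0.0467, 0.0, -0.0286, -0.0, 0.087, 0.0, 1]
[-0.044, 0.0, -0.0325, -0.0, 0.087, 0.0, 1]
[-0.0411, 0.0, -0.0362, -0.0, 0.087, 0.0, 1]
[-0.0378, 0.0, -0.0396, -0.0, 0.087, 0.0, 1]
[-0.0342, 0.0, -0.0428, -0.0, 0.087, 0.0, 1]
[-0.0303, 0.0, -0.0456, -0.0, 0.087, 0.0, 1]
[-0.0263, 0.0, -0.048, -0.0, 0.087, 0.0, 1]
[-0.022, 0.0, -0.0501, -0.0, 0.087, 0.0, 1]
[-0.0175, 0.0, -0.0519, -0.0, 0.087, 0.0, 1]
[-0.013, 0.0, -0.0532, -0.0, 0.087, 0.0, 1]
[-0.0083, 0.0, -0.0541, -0.0, 0.087, 0.0, 1]
[-0.0036, 0.0, -0.0546, -0.0, 0.087, 0.0, 1]
[0.0012, 0.0, -0.0547, -0.0, 0.087, 0.0, 1]
[0.0059, 0.0, -0.0544, -0.0, 0.087, 0.0, 1]
[0.0106, 0.0, -0.0537, -0.0, 0.087, 0.0, 1]
[0.0153, 0.0, -0.0526, -0.0, 0.087, 0.0, 1]
[0.0198, 0.0, -0.0511, -0.0, 0.087, 0.0, 1]
[0.0241, 0.0, -0.0491, -0.0, 0.087, 0.0, 1]
```

```bash
python3 - <<'E'
from h import *
plan((.516,.1195,.235),np.radians(5.9))
E
```

```text
q [ 1.15  0.26  1.6  -0.    1.27 -0.04] pos [0.254  0.6254 0.2453] yaw 67.9 axes [[0.38, 0.0, -0.93], [0.93, 0.0, 0.38], [0.0, -1.0, -0.0]] n 11
[-0.0336, 0.0009, -0.0394, -0.0, 0.098, 0.0, 1]
[-0.0296, 0.0009, -0.0425, -0.0, 0.098, 0.0, 1]
[-0.0253, 0.0009, -0.0452, -0.0, 0.098, 0.0, 1]
[-0.0207, 0.0009, -0.0475, -0.0, 0.098, 0.0, 1]
[-0.016, 0.0009, -0.0493, -0.0, 0.098, 0.0, 1]
[-0.0111, 0.0009, -0.0506, -0.0, 0.098, 0.0, 1]
[-0.006, 0.0009, -0.0514, -0.0, 0.098, 0.0, 1]
[-0.001, 0.0009, -0.0518, -0.0, 0.098, 0.0, 1]
[0.0041, 0.0009, -0.0516, -0.0, 0.098, 0.0, 1]
[0.0092, 0.0009, -0.051, -0.0, 0.098, 0.0, 1]
[0.0141, 0.0009, -0.0498, -0.0, 0.098, 0.0, 1]
```

Emit:
{"name": "jog_arm", "arguments": {"increments": [[-0.033,0.001,-0.039,0,0.1,0,1],[-0.029,0.001,-0.042,0,0.1,0,1],[-0.025,0.001,-0.045,0,0.1,0,1],[-0.02,0.001,-0.048,0,0.1,0,1],[-0.016,0.001,-0.049,0,0.1,0,1],[-0.011,0.001,-0.051,0,0.1,0,1],[-0.006,0.001,-0.051,0,0.1,0,1],[-0.001,0.001,-0.052,0,0.1,0,1],[0.004,0.001,-0.052,0,0.1,0,1],[0.009,0.001,-0.051,0,0.1,0,1]]}}

```text
time: 2.45
tool_pos: [0.4895, 0.153, 0.2364]
tcp_rot: [-1.563, -0.131, 0.12]
wrist_force: [0.6, 1.2, -0.6]
width: 0.997
```

```bash
python3 - <<'E'
from h import *
plan((.516,.1195,.20),np.radians(5.9))
E
```

```text
q [ 0.25 -0.04  1.96  0.    1.22  0.09] pos [0.4895 0.153  0.2364] yaw 9.2 axes [[0.99, 0.01, -0.16], [0.16, 0.0, 0.99], [0.01, -1.0, 0.0]] n 2
[0.0103, 0.0182, -0.0187, -0.002, 0.028, 0.004, 1]
[0.0109, 0.0182, -0.0184, -0.002, 0.028, 0.004, 1]
```

Emit:
{"name": "jog_arm", "arguments": {"increments": [[0.01,0.018,-0.019,-0.002,0.028,0.004,1],[0.011,0.018,-0.018,-0.002,0.028,0.004,1],[0,0.03,0,0,0,0,0.8],[0,0.03,0,0,0,0,0.8],[0,0.02,0,0,0,0,0.8],[0,0,0,0,0,0,0.8]], "force": 25}}

```text
time: 3.2
tool_pos: [0.52, 0.1135, 0.1197]
tcp_rot: [-1.57, -0.076, 0.069]
wrist_force: [-0.3, -0.0, 0.4]
width: 0.796
```

```bash
python3 - <<'E'
from h import *
plan((.516,.1195,.116),np.radians(5.9))
E
```

```text
q [ 0.17  0.11  2.04 -0.    0.99  0.08] pos [0.52   0.1135 0.1197] yaw 5.3 axes [[1.0, 0.0, -0.09], [0.09, -0.0, 1.0], [0.0, -1.0, -0.0]] n 1
[-0.0035, 0.0037, 0.0063, 0.001, -0.01, 0.005, 1]
```

Emit:
{"name": "jog_arm", "arguments": {"increments": [[-0.0035,0.003,0.006,0,-0.01,0.004,0.8],[0,0,0,0,0,0,0.3],[0,0,0,0,0,0,0.3],[0,0,0,0,0,0,0.3],[0,0,0,0,0,0,0.3],[0,0,0,0,0,0,0.3]], "force": 25}}

```text
time: 3.95
tool_pos: [0.517, 0.1202, 0.1193]
tcp_rot: [-1.57, -0.085, 0.079]
wrist_force: [-0.5, 0.9, -1.1]
width: 0.457
```

```bash
python3 - <<'E'
from h import *
s,M,y=pose(); print(s["tool_pos"],np.degrees(y),s["width"],s["wrist_force"],s["torque"])
W=cloud(read_camera("scene")); P=bodypts(W,(.518,.1175)); print(len(P),square(P[:,:2],(.518,.1175)))
E
```

```text
[0.51699549 0.12016342 0.11927381] 5.964855290186351 0.4573666677787747 [-0.51059344  0.93511071 -1.1395552 ] [ 0.07352431 -0.02093512  0.04623477]
694 (array([0.51912714, 0.11857988, 0.09601928]), np.float64(0.0010239084112929012))
```

Emit:
{"name": "jog_arm", "arguments": {"increments": [[0,0,0,0,0.08,0,0.3],[0,0,0,0,0.08,0,0.3],[0,0,0,0,0.08,0,0.3],[0,0,0,0,0.08,0,0.3],[0,0,0,0,0.04,0,0.3]]}}

```text
time: 4.62
tool_pos: [0.5174, 0.1201, 0.1194]
tcp_rot: [-1.56, 0.207, -0.214]
wrist_force: [-0.1, -0.6, -3.4]
width: 0.462
```

```bash
cat >> h.py <<'E'
def chk(c,cams=("scene",)):
    s,M,y=pose(); print(s["time"],s["tool_pos"].round(4),np.degrees(y).round(1),s["width"].round(3),s["wrist_force"].round(2),s["torque"].round(3))
    for n in cams:
        W=cloud(read_camera(n)); P=bodypts(W,c)
        if len(P)>30: x,e=square(P[:,:2],c); print(n,len(P),x.round(4),np.degrees(x[2]).round(1),e.round(4))
E
python3 -c "
from h import *
chk((.519,.1185),('scene','top'))"
```

```text
Traceback (most recent call last):
  File "h.py", line 39, in chk
    s,M,y=pose(); print(s["time"],s["tool_pos"].round(4),np.degrees(y).round(1),s["width"].round(3),s["wrist_force"].round(2),s["torque"].round(3))
                                                                                ^^^^^^^^^^^^^^^^
AttributeError: 'float' object has no attribute 'round'
```

```bash
sed -i 's/s\["width"\].round(3)/round(s["width"],3)/' h.py
python3 -c "
from h import *
chk((.519,.1185),('scene','top'))"
```

```text
4.625 [0.5174 0.1201 0.1194] -15.4 0.462 [-0.14 -0.63 -3.43] [-0.017 -0.067 -0.027]
scene 698 [0.5198 0.1191 0.0794] 4.6 0.0011
top 81 [0.5141 0.1216 0.078 ] 4.5 0.0003
```

Emit:
{"name": "jog_arm", "arguments": {"increments": [[0,0,0,0,0,0,1],[0,0,0,0,0,0,1],[0,0,0,0,0,0,1],[0,0,0,0,0,0,1],[0,0,0,0,-0.115,0,1],[0,0,0,0,-0.115,0,1],[0,0,0,0,-0.115,0,1],[0,0.02,0,0,0,0,1],[0,0.02,0,0,0,0,1],[0,0,0,0,0,0,1]]}}

```text
time: 5.98
tool_pos: [0.5201, 0.1205, 0.0811]
tcp_rot: [-1.569, -0.08, 0.065]
wrist_force: [0.9, -0.2, 0.1]
width: 0.999
```

```bash
python3 -c "
from h import *
chk((.518,.1195),('scene','top'))
plan((.517,.120,.079),np.radians(4.5))"
```

```text
5.975 [0.5201 0.1205 0.0811] 5.3 0.999 [ 0.94 -0.19  0.07] [-0.025  0.004 -0.037]
scene 642 [0.5188 0.1195 0.081 ] 4.6 0.001
top 45 [0.5157 0.1216 0.1173] 6.7 0.0003
q [ 0.18  0.15  2.06 -0.    0.91  0.09] pos [0.5217 0.1208 0.0829] yaw 5.3 axes [[1.0, 0.01, -0.09], [0.09, 0.0, 1.0], [0.01, -1.0, 0.0]] n 1
[-0.0048, 0.0038, -0.0003, -0.0, 0.014, 0.013, 1]
```

Emit:
{"name": "jog_arm", "arguments": {"increments": [[-0.0045,0.004,0,0,0.012,0.012,1],[0,0,0,0,0,0,0.5],[0,0,0,0,0,0,0.5],[0,0,0,0,0,0,0.5],[0,0,0,0,0,0,0.5],[0,-0.005,0,0,0,0,0.5]], "force": 40}}

```text
time: 6.82
tool_pos: [0.5173, 0.1204, 0.0853]
tcp_rot: [-1.569, -0.064, 0.061]
wrist_force: [0.2, 0.5, -4.0]
width: 0.692
```

```bash
python3 -c "
from h import *
W=np.load('c0.npz')['scene']; m=(W[...,2]>.08)&(W[...,1]>.18)&(W[...,1]<.45)&(W[...,0]>.35)
for y in np.arange(.2,.44,.03):
    k=m&(abs(W[...,1]-y)<.015); print(round(y,2),np.nanmin(W[k][:,0]) if k.any() else None)
chk((.518,.1195))
plan((.442,.32,.20),np.radians(86))"
```

```text
0.2 1.0688289139927558
0.23 1.0924945555236902
0.26 0.5408799498032043
0.29 0.5403456318555183
0.32 0.5390602475489666
0.35 0.5394551381595153
0.38 0.5383555824540497
0.41 0.5403768854227666
6.825 [0.5173 0.1204 0.0853] 4.6 0.692 [ 0.24  0.52 -3.99] [0.022 0.023 0.004]
scene 654 [0.5194 0.1192 0.0789] 4.5 0.001
q [0.18 0.15 2.06 0.   0.93 0.1 ] pos [0.518  0.1205 0.0862] yaw 4.6 axes [[1.0, 0.0, -0.08], [0.08, 0.0, 1.0], [0.0, -1.0, 0.0]] n 10
[-0.0059, -0.0114, 0.0205, 0.0, -0.142, 0.0, 1]
[-0.003, -0.0114, 0.0211, 0.0, -0.142, 0.0, 1]
[0.0, -0.0114, 0.0213, 0.0, -0.142, 0.0, 1]
[0.0031, -0.0114, 0.0211, 0.0, -0.142, 0.0, 1]
[0.006, -0.0114, 0.0205, 0.0, -0.142, 0.0, 1]
[0.0088, -0.0114, 0.0194, 0.0, -0.142, 0.0, 1]
[0.0115, -0.0114, 0.018, 0.0, -0.142, 0.0, 1]
[0.0139, -0.0114, 0.0162, 0.0, -0.142, 0.0, 1]
[0.0161, -0.0114, 0.014, 0.0, -0.142, 0.0, 1]
[0.0179, -0.0114, 0.0116, 0.0, -0.142, 0.0, 1]
```

Emit:
{"name": "jog_arm", "arguments": {"increments": [[0,-0.035,0,0,0,0,0.5],[0,-0.05,0,0,0,0,0.5],[0,-0.025,0,0,0,0,0.5],[-0.003,0,0.035,0,0.02,0,0.5],[-0.01,0,0.05,0,0.03,0,0.5],[-0.015,0,0.045,0,0.03,0,0.5],[-0.015,0,0.04,0,0.03,0,0.5]]}}

```text
time: 7.75
tool_pos: [0.4675, 0.2906, 0.1992]
tcp_rot: [-1.57, 0.029, -0.034]
wrist_force: [0.8, 0.6, -3.9]
width: 0.692
```

```bash
python3 -c "
from h import *
plan((.446,.32,.19),np.radians(-4))"
```

```text
q [ 0.51  0.06  1.92 -0.    1.15  0.55] pos [0.4675 0.2906 0.1992] yaw -2.3 axes [[1.0, 0.0, 0.04], [-0.04, 0.0, 1.0], [0.0, -1.0, 0.0]] n 1
[-0.0227, 0.0092, 0.0285, -0.001, 0.029, 0.003, 1]
```

Emit:
{"name": "jog_arm", "arguments": {"increments": [[-0.022,0.009,0.025,0,0.03,0,0.5],[0,0.03,0,0,0,0,0.5],[0,0.035,0,0,0,0,0.5],[0,0.02,0,0,0,0,0.5],[0,0,0,0,0,0,0.5]]}}

```text
time: 8.38
tool_pos: [0.4442, 0.3215, 0.103]
tcp_rot: [-1.568, 0.049, -0.054]
wrist_force: [-0.3, -0.6, -3.9]
width: 0.691
```

```bash
python3 -c "
from h import *
plan((.446,.32,.083),np.radians(-4))"
```

```text
q [ 0.58  0.16  2.01 -0.    0.97  0.65] pos [0.4442 0.3215 0.103 ] yaw -3.8 axes [[1.0, 0.0, 0.07], [-0.07, 0.0, 1.0], [0.0, -1.0, 0.0]] n 1
[0.0018, 0.02, -0.0015, -0.003, 0.004, 0.004, 1]
```

Emit:
{"name": "jog_arm", "arguments": {"increments": [[0.001,0.008,-0.001,0,0,0,0.5],[0,0.006,0,0,0,0,0.5],[0,0.003,0,0,0,0,0.5],[0,0.002,0,0,0,0,0.5],[0,0.002,0,0,0,0,0.5]]}}

```text
time: 9.0
tool_pos: [0.4478, 0.3217, 0.0841]
tcp_rot: [-1.564, 0.045, -0.059]
wrist_force: [0.4, -0.1, -3.7]
width: 0.696
```

```bash
python3 -c "
from h import *
plan((.446,.32,.083),np.radians(-4))
chk((.447,.32))"
```

```text
q [ 0.58  0.18  2.02 -0.    0.92  0.64] pos [0.4478 0.3217 0.0841] yaw -3.8 axes [[1.0, 0.01, 0.07], [-0.07, 0.01, 1.0], [0.01, -1.0, 0.01]] n 1
[-0.0017, 0.0011, -0.0018, -0.006, 0.004, 0.008, 1]
9.0 [0.4478 0.3217 0.0841] -3.8 0.696 [ 0.37 -0.08 -3.72] [ 0.014 -0.008  0.012]
scene 619 [ 0.4507  0.3208 -0.0672] -3.8 0.0012
```

Emit:
{"name": "jog_arm", "arguments": {"increments": [[-0.001,0.0015,-0.001,-0.006,0,0.008,0.5],[0,0.001,0,0,0,0,0.5],[0,0.001,0,0,0,0,0.5]]}}

```text
time: 9.43
tool_pos: [0.4482, 0.3221, 0.0839]
tcp_rot: [-1.568, 0.05, -0.054]
wrist_force: [-3.9, -2.0, 6.9]
width: 0.692
```

```bash
python3 -c "
from h import *
plan((.446,.32,.083),np.radians(-4))"
```

```text
q [0.58 0.19 2.02 0.   0.93 0.64] pos [0.4482 0.3221 0.0839] yaw -3.8 axes [[1.0, 0.0, 0.07], [-0.07, 0.0, 1.0], [0.0, -1.0, 0.0]] n 1
[-0.0021, 0.0009, -0.0022, -0.002, 0.004, 0.003, 1]
```

Seated (upward 7 N). Release, retreat up.

Emit:
{"name": "jog_arm", "arguments": {"increments": [[0,0,0,0,0,0,1],[0,0,0,0,0,0,1],[0,0,0,0,0,0,1],[0,-0.03,0,0,0,0,1],[0,-0.05,0,0,0,0,1],[0,-0.05,0,0,0,0,1],[0,-0.02,0,0,0,0,1]]}}

```text
time: 10.3
tool_pos: [0.4462, 0.3204, 0.2343]
tcp_rot: [-1.573, 0.054, -0.05]
wrist_force: [-0.3, 0.1, 0.6]
width: 0.999
```

```bash
python3 -c "
from h import *
chk((.449,.321),('scene','top'))
plan((.419,-.1185,.21),np.radians(15))"
```

```text
10.3 [0.4462 0.3204 0.2343] -3.8 0.999 [-0.28  0.05  0.58] [ 0.017 -0.016  0.037]
scene 632 [ 0.4501  0.3217 -0.071 ] -4.1 0.0011
top 355 [ 0.4444  0.324  -0.0676] -3.9 0.0004
q [ 0.58  0.04  1.88 -0.    1.22  0.64] pos [0.4466 0.3206 0.2342] yaw -3.8 axes [[1.0, -0.0, 0.07], [-0.07, -0.0, 1.0], [-0.0, -1.0, -0.0]] n 9
[0.0002, 0.0028, -0.0489, 0.0, -0.036, -0.0, 1]
[-0.0016, 0.0028, -0.0489, 0.0, -0.036, -0.0, 1]
[-0.0034, 0.0028, -0.0488, 0.0, -0.036, -0.0, 1]
[-0.0052, 0.0027, -0.0486, 0.0, -0.036, -0.0, 1]
[-0.0069, 0.0027, -0.0484, 0.0, -0.036, -0.0, 1]
[-0.0087, 0.0027, -0.0481, 0.0, -0.036, -0.0, 1]
[-0.0104, 0.0027, -0.0478, 0.0, -0.036, -0.0, 1]
[-0.0122, 0.0027, -0.0473, 0.0, -0.036, -0.0, 1]
[-0.0139, 0.0027, -0.0469, 0.0, -0.036, -0.0, 1]
```

Emit:
{"name": "jog_arm", "arguments": {"increments": [[0,0.003,-0.05,0,-0.036,0,1],[-0.002,0.003,-0.05,0,-0.036,0,1],[-0.004,0.003,-0.05,0,-0.036,0,1],[-0.005,0.003,-0.05,0,-0.036,0,1],[-0.007,0.003,-0.05,0,-0.036,0,1],[-0.009,0.003,-0.05,0,-0.036,0,1],[-0.011,0.003,-0.05,0,-0.036,0,1],[-0.013,0.003,-0.045,0,-0.036,0,0.8],[-0.012,0.003,-0.03,0,-0.036,0,0.8],[0,0,0,0,0,0,0.8]]}}

```text
time: 11.65
tool_pos: [0.407, -0.1224, 0.191]
tcp_rot: [-1.559, -0.196, 0.23]
wrist_force: [0.3, 0.7, -0.0]
width: 0.797
```

```bash
python3 -c "
from h import *
plan((.419,-.1185,.118),np.radians(15))"
```

```text
q [-0.34 -0.17  2.16 -0.01  1.17 -0.61] pos [ 0.407  -0.1224  0.191 ] yaw 15.5 axes [[0.96, -0.02, -0.27], [0.27, -0.0, 0.96], [-0.02, -1.0, 0.0]] n 2
[0.007, 0.0364, 0.0001, -0.002, 0.005, -0.01, 1]
[0.0067, 0.0364, 0.0002, -0.002, 0.005, -0.01, 1]
```

Emit:
{"name": "jog_arm", "arguments": {"increments": [[0.013,0.01,0,-0.004,0.008,-0.018,0.8],[0,0.03,0,0,0,0,0.8],[0,0.02,0,0,0,0,0.8],[0,0,0,0,0,0,0.8]]}}

```text
time: 12.15
tool_pos: [0.4172, -0.1153, 0.1251]
tcp_rot: [-1.557, -0.199, 0.21]
wrist_force: [-0.4, 1.0, 0.2]
width: 0.801
```

```bash
python3 -c "
from h import *
plan((.419,-.1185,.118),np.radians(15))"
```

```text
q [-0.33 -0.08  2.22  0.    1.02 -0.59] pos [ 0.4172 -0.1153  0.1251] yaw 15.0 axes [[0.97, -0.01, -0.26], [0.26, 0.0, 0.97], [-0.01, -1.0, 0.01]] n 1
[0.001, 0.0071, -0.0036, -0.005, -0.001, -0.006, 1]
```

Emit:
{"name": "jog_arm", "arguments": {"increments": [[0.001,0.007,-0.0035,-0.005,0,-0.006,0.8],[0,0,0,0,0,0,0.3],[0,0,0,0,0,0,0.3],[0,0,0,0,0,0,0.3],[0,0,0,0,0.08,0,0.3],[0,0,0,0,0.08,0,0.3],[0,0,0,0,0.08,0,0.3],[0,0,0,0,0.08,0,0.3],[0,0,0,0,0.04,0,0.3]], "force": 25}}

```text
time: 13.28
tool_pos: [0.4199, -0.1175, 0.1188]
tcp_rot: [-1.568, 0.085, -0.09]
wrist_force: [-0.5, -0.3, -3.1]
width: 0.459
```

```bash
python3 -c "
from h import *
chk((.420,-.119),('scene','top'))"
```

```text
13.275 [ 0.4199 -0.1175  0.1188] -6.4 0.459 [-0.5  -0.27 -3.05] [ 0.029 -0.052  0.011]
scene 763 [ 0.4225 -0.1182 -0.1125] -6.4 0.0007
top 48 [ 0.417  -0.121  -0.1032] -5.9 0.0005
```

Emit:
{"name": "jog_arm", "arguments": {"increments": [[0,-0.02,0,0,0,0,0.3],[0,-0.045,0,0,0,0,0.3],[0,-0.035,0,0,0,0,0.3],[0,0,-0.03,0,-0.04,0,0.3],[0,0,-0.045,0,-0.05,0,0.3],[0,0,-0.045,0,-0.05,0,0.3],[0.01,0,-0.035,0,-0.04,0,0.3],[0.03,0,0,0,0,0,0.3],[0.04,0,0,0,0,0,0.3],[0.02,0,0,0,0,0,0.3]], "force": 35}}

```text
time: 14.62
tool_pos: [0.5085, -0.2693, 0.218]
tcp_rot: [-1.567, -0.058, 0.076]
wrist_force: [-15.1, -3.2, 2.5]
width: 0.459
```

```bash
python3 -c "
from h import *
plan((.5506,-.274,.20),np.radians(4.15))"
```

```text
q [-0.53  0.1   1.84 -0.    1.21 -0.61] pos [ 0.5085 -0.2693  0.218 ] yaw 4.9 axes [[1.0, -0.01, -0.09], [0.09, 0.0, 1.0], [-0.01, -1.0, 0.0]] n 1
[0.0417, 0.0175, -0.0084, -0.003, 0.013, -0.011, 1]
```

```bash
python3 -c "
from h import *
p=read_camera('scene'); cv2.imwrite('pics/s1.png',p['img'][150:450,250:600])
s=pose()[0]; print(s['wrist_force'],s['torque'],s['tool_pos'])"
```

```text
[-7.59579716 -2.23450892  1.72017168] [-0.36470308  2.4019808   0.31193995] [ 0.50922296 -0.26928344  0.2177683 ]
```

View pics/s1.png

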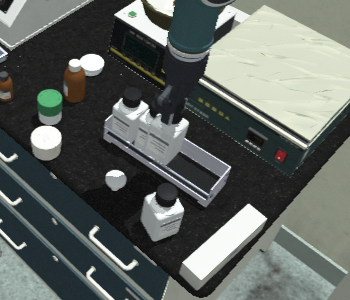

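```bash
python3 -c "
from h import *
p=read_camera('scene'); W=cloud(p)
a=cv2.resize(p['img'][220:350,330:480],None,fx=4,fy=4,interpolation=cv2.INTER_CUBIC)
cv2.imwrite('pics/s2.png',a)
s=pose()[0]; print(s['wrist_force'],s['torque'],s['tool_pos'])
t=s['tool_pos']
m=(abs(W[...,0]-t[0])<.07)&(abs(W[...,1]-t[1])<.045)
for z in np.arange(.03,.26,.015):
    k=m&(abs(W[...,2]-z)<.0075); 
    if k.sum()>3: print(round(z,3),k.sum(),W[k].min(0)[:2].round(3),W[k].max(0)[:2].round(3))
"
```

```text
[-7.96837547 -1.31260617 -0.53802206] [-0.24355697  1.88672105  0.15289447] [ 0.50824858 -0.26903892  0.21755073]
0.03 173 [ 0.441 -0.314] [ 0.577 -0.224]
0.045 88 [ 0.439 -0.314] [ 0.518 -0.225]
0.105 74 [ 0.469 -0.301] [ 0.528 -0.246]
0.12 175 [ 0.469 -0.302] [ 0.529 -0.244]
0.135 174 [ 0.469 -0.302] [ 0.532 -0.244]
0.15 186 [ 0.471 -0.302] [ 0.532 -0.245]
0.165 203 [ 0.472 -0.302] [ 0.533 -0.245]
0.18 221 [ 0.472 -0.303] [ 0.539 -0.244]
0.195 383 [ 0.475 -0.302] [ 0.537 -0.242]
0.21 61 [ 0.48  -0.291] [ 0.538 -0.262]
0.225 217 [ 0.477 -0.291] [ 0.538 -0.258]
0.24 56 [ 0.479 -0.286] [ 0.542 -0.259]
0.255 122 [ 0.459 -0.288] [ 0.565 -0.264]
```

View pics/s2.png

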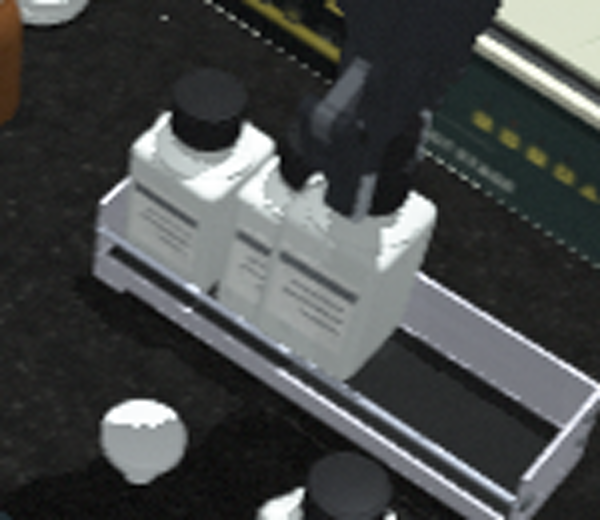

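Emit:
{"name": "jog_arm", "arguments": {"increments": [[0,0,0,0,0,0,0.3],[0,0,0,0,0,0,0.3]]}}

```text
time: 14.98
tool_pos: [0.5057, -0.2686, 0.2161]
tcp_rot: [-1.565, -0.054, 0.084]
wrist_force: [-0.5, -0.9, -3.7]
width: 0.456
```

```bash
python3 -c "
from h import *
W=cloud(read_camera('scene'))
s,M,y=pose(); print(s['wrist_force'],s['torque'],s['tool_pos'],M.round(3))
for s0 in ((.542,-.1475),(.546,-.209)):
    c=cap(W,s0,z=.15,r=.028); print(c[0].round(4),c[1].round(4),c[2])
t=s['tool_pos']
P=bodypts(W,(t[0]+.0,t[1]-.004),z0=.115,z1=.185,r=.05); x,e=square(P[:,:2],t[:2]); print(x,e,np.degrees(x[2]))
W0=np.load('c0.npz')['scene']
for s0 in ((.542,-.1475),(.546,-.209)):
    c=cap(W0,s0,z=.15,r=.028); print('before',c[0].round(4),c[1].round(4),c[2])
p=read_camera('top'); W=cloud(p); P=W[(W[...,2]>.35)&(W[...,0]>.35)&(W[...,2]<.8)]; print('hood/arm min x',np.nanpercentile(P[:,0],[0,50,100]))
cv2.imwrite('pics/t1.png',p['img'])
"
```

```text
[-2.12388339 -0.02472138 -3.82665351] [-0.09267994  0.33367291  0.00577847] [ 0.50579024 -0.26860246  0.21604585] [[ 0.996 -0.019 -0.088]
 [ 0.088  0.003  0.996]
 [-0.018 -1.     0.005]]
[ 0.542  -0.1478] [ 0.5412 -0.1487  0.1505] 226
[ 0.5451 -0.2059] [ 0.5426 -0.2034  0.1499] 39
[ 0.50387486 -0.26914309  0.10263201] 0.0009649053055258714 5.880381039255546
before [ 0.5445 -0.147 ] [ 0.5417 -0.1484  0.1504] 222
before [ 0.5471 -0.2139] [ 0.5457 -0.2147  0.1502] 246
hood/arm min x [0.35000836 0.5937653  0.7248596 ]
```

View pics/t1.png

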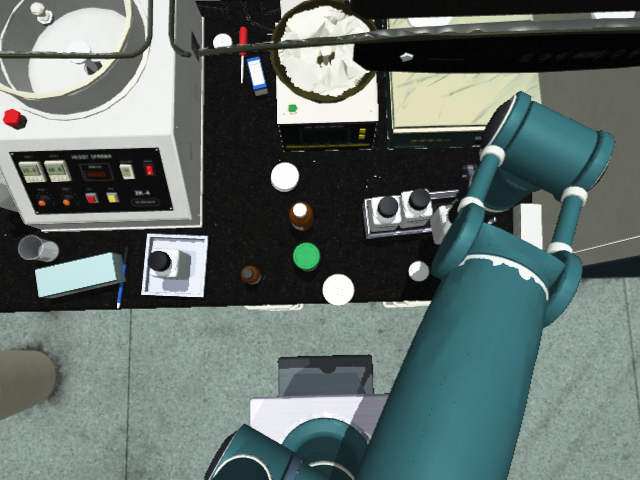

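```bash
python3 -c "
from h import *
Z=np.load('c0.npz'); p=read_camera('top'); W=cloud(p); q=read_camera('scene'); S=cloud(q)
for nm,A in (('top0',Z['top']),('top',W),('scene0',Z['scene']),('scene',S)):
    for s0 in ((.5415,-.146),(.546,-.211)):
        c=cap(A,s0,z=.15,r=.03); print(nm,c[0].round(4),c[1].round(4),c[2])
    for s0 in ((.5415,-.146),(.546,-.211)):
        P=bodypts(A,s0,z0=.075,z1=.108,r=.038); x,e=square(P[:,:2],s0); print('   sq',len(P),x.round(4),np.degrees(x[2]).round(1),e.round(4))
im0=cv2.imread('pics/top0.png')[180:250,350:510]; im1=p['img'][180:250,350:510]
cv2.imwrite('pics/cmp.png',cv2.resize(np.vstack([im0,im1]),None,fx=4,fy=4,interpolation=cv2.INTER_CUBIC))
"
```

```text
top0 [ 0.5391 -0.1439] [ 0.5385 -0.1435  0.1484] 314
top0 [ 0.5436 -0.2094] [ 0.5435 -0.2098  0.1485] 304
   sq 222 [ 0.5398 -0.1469  0.0529] 3.0 0.0025
   sq 185 [ 0.5443 -0.2108  0.0926] 5.3 0.0005
top [ 0.5392 -0.1442] [ 0.5387 -0.1436  0.1485] 311
top [ 0.5535 -0.2075] [ 0.5526 -0.2071  0.1499] 317
   sq 230 [ 0.5397 -0.147   0.0544] 3.1 0.0018
   sq 188 [ 0.5501 -0.2087  0.0943] 5.4 0.0006
scene0 [ 0.5445 -0.147 ] [ 0.5417 -0.1484  0.1504] 222
scene0 [ 0.5471 -0.2139] [ 0.5457 -0.2147  0.1502] 246
   sq 302 [ 0.5444 -0.1459  0.0635] 3.6 0.0009
   sq 367 [ 0.5487 -0.2115  0.0861] 4.9 0.0014
scene [ 0.5424 -0.1477] [ 0.5411 -0.1482  0.1501] 229
scene [ 0.5453 -0.2051] [ 0.5429 -0.2028  0.15  ] 38
   sq 299 [ 0.5442 -0.146   0.0532] 3.1 0.0009
   sq 153 [ 0.5536 -0.2063  0.0254] 1.5 0.001
```

View pics/cmp.png

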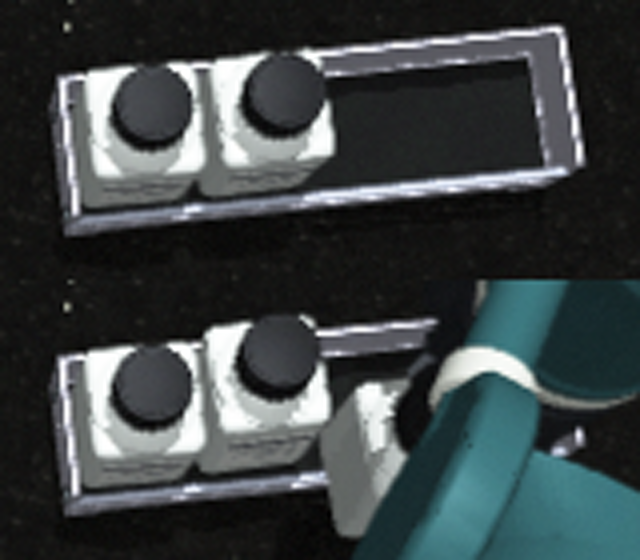

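Emit:
{"name": "jog_arm", "arguments": {"increments": [[-0.01,0,0,0,0,0,0.3],[-0.015,0,-0.005,0,0,0,0.3],[-0.02,-0.02,-0.008,0,0,0,0.3],[-0.02,-0.04,0,0,0,-0.018,0.3],[0,-0.02,0,0,0,0,0.3],[0,0,0,0,0,0,0.3]]}}

```text
time: 15.92
tool_pos: [0.4387, -0.2893, 0.2999]
tcp_rot: [-1.567, -0.071, 0.064]
wrist_force: [1.0, 0.6, -3.6]
width: 0.454
```

```bash
python3 -c "
from h import *
W=cloud(read_camera('top')); S=cloud(read_camera('scene'))
for nm,A in (('top',W),('scene',S)):
    for s0 in ((.5415,-.146),(.546,-.211)):
        c=cap(A,s0,z=.15,r=.03); print(nm,c[0].round(4),c[1].round(4),c[2])
    for s0 in ((.5415,-.146),(.546,-.211)):
        P=bodypts(A,s0,z0=.075,z1=.108,r=.038); x,e=square(P[:,:2],s0); print('   sq',len(P),x.round(4),np.degrees(x[2]).round(1),e.round(4))
plan((.48,-.28,.26),np.radians(4.15))
s=pose()[0]; t=s['tool_pos'];print(s['wrist_force'],s['torque'])
P=bodypts(S,t,z0=t[2]-.1,z1=t[2]-.03,r=.05)
for a,b in ((.1,.065),(.065,.03)):
    P=bodypts(S,t,z0=t[2]-a,z1=t[2]-b,r=.05); x,e=square(P[:,:2],t[:2]); print(len(P),x.round(4),e,np.degrees(x[2]))
"
```

```text
top [ 0.5393 -0.144 ] [ 0.5384 -0.1434  0.1486] 309
top [ 0.5453 -0.2088] [ 0.5448 -0.2085  0.1484] 313
   sq 221 [ 0.5397 -0.1466  0.0513] 2.9 0.0022
   sq 195 [ 0.5458 -0.2095  0.1225] 7.0 0.0007
scene [ 0.5428 -0.1485] [ 0.5408 -0.1485  0.1504] 223Traceback (most recent call last):
  File "<string>", line 6, in <module>
    c=cap(A,s0,z=.15,r=.03); print(nm,c[0].round(4),c[1].round(4),c[2])
  File "h.py", line 12, in cap
    P=W[m]; return ((P[:,:2].max(0)+P[:,:2].min(0))/2, P.mean(0), m.sum())
                     ~~~~~~~~~~~^^^
    return umr_maximum(a, axis, None, out, keepdims, initial, where)
ValueError: zero-size array to reduction operation maximum which has no identity
```

```bash
python3 -c "
from h import *
S=cloud(read_camera('scene'))
plan((.5504,-.2789,.24),np.radians(4.15))
s=pose()[0]; t=s['tool_pos']
for a,b in ((.1,.065),(.065,.03),(.1,.03)):
    P=bodypts(S,t,z0=t[2]-a,z1=t[2]-b,r=.05); x,e=square(P[:,:2],t[:2]); print(len(P),x.round(4),e.round(4),np.degrees(x[2]).round(1))
m=np.hypot(S[...,0]-t[0],S[...,1]-t[1])<.05; Z=S[m][:,2]; print('zmin',np.sort(Z[Z>.1])[:5], t[2])
"
```

```text
q [-0.63 -0.05  1.85  0.01  1.34 -0.72] pos [ 0.438  -0.288   0.2967] yaw 5.0 axes [[1.0, -0.0, -0.09], [0.09, 0.01, 1.0], [-0.0, -1.0, 0.01]] n 3
[0.0376, 0.0189, -0.0004, -0.002, 0.005, -0.0, 1]
[0.0376, 0.0189, -0.0002, -0.002, 0.005, -0.0, 1]
[0.0376, 0.0189, 0.0001, -0.002, 0.005, -0.0, 1]
491 [ 0.437  -0.2883  0.1072] 0.0007 6.1
572 [ 0.4386 -0.2885  0.1051] 0.0007 6.0
1063 [ 0.4378 -0.2884  0.1065] 0.0007 6.1
zmin [0.12717214 0.12728051 0.12743634 0.12781847 0.12794925] 0.2966686404404427
```

```bash
python3 -c "
from h import *
Z=np.load('c0.npz'); S0=Z['scene']; S=cloud(read_camera('scene'))
for nm,A,c,lo,hi in (('R0',S0,(.4155,-.348),(.015,.05),(.05,.085)),('M0',S0,(.4216,-.119),(.015,.05),(.05,.085)),('held',S,(.438,-.2885),(.195,.23),(.23,.262))):
    for z in (lo,hi):
        P=bodypts(A,c,z0=z[0],z1=z[1],r=.05); x,e=square(P[:,:2],c); print(nm,len(P),x.round(4),np.degrees(x[2]).round(1))
    P=bodypts(A,c,z0=lo[0],z1=hi[1],r=.05); a=np.radians(6) if nm=='held' else square(P[:,:2],c)[0][2]
"
```

```text
R0 353 [ 0.4158 -0.3483 -0.3815] -21.9
R0 399 [ 0.4158 -0.3482 -0.383 ] -21.9
M0 316 [ 0.4215 -0.1194  0.2611] 15.0
M0 346 [ 0.4216 -0.1193  0.268 ] 15.4
held 490 [ 0.4367 -0.2879  0.1067] 6.1
held 490 [ 0.4382 -0.2882  0.1019] 5.8
```

Emit:
{"name": "jog_arm", "arguments": {"increments": [[0.015,0.015,0,0,0.01,-0.02,0.3],[0.03,0.02,0,0,0.01,-0.02,0.3],[0.03,0.01,0,0,0.01,0,0.3],[0.025,0,0,0,0,0,0.3],[0.008,0,0,0,0,0,0.3],[0,0,0,0,0,0,0.3]]}}

```text
time: 16.88
tool_pos: [0.5457, -0.2768, 0.2424]
tcp_rot: [-1.553, -0.066, 0.025]
wrist_force: [0.4, 1.1, -4.0]
width: 0.456
```

```bash
cat >> h.py <<'E'
def held(r=.045):
    S=cloud(read_camera("scene")); t=pose()[0]["tool_pos"]
    for a,b in ((.1,.065),(.065,.03)):
        P=bodypts(S,t,z0=t[2]-a,z1=t[2]-b,r=r); x,e=square(P[:,:2],t[:2]); print("held",len(P),x.round(4),e.round(4),np.degrees(x[2]).round(1))
E
python3 -c "
from h import *
plan((.5504,-.2785,.15),np.radians(3.2))
held(); print(pose()[0]['wrist_force'])"
```

```text
q [-0.53  0.14  1.76  0.03  1.23 -0.59] pos [ 0.5457 -0.2768  0.2424] yaw 3.3 axes [[1.0, 0.03, -0.06], [0.06, 0.02, 1.0], [0.03, -1.0, 0.02]] n 2
[0.0011, 0.0462, -0.0018, -0.008, 0.001, 0.013, 1]
[0.0017, 0.0462, -0.0014, -0.008, 0.001, 0.013, 1]
held 410 [ 0.5466 -0.2759  0.0746] 0.0007 4.3
held 493 [ 0.5474 -0.2763  0.0776] 0.0008 4.4
[ 0.17617362 -0.42773375 -4.01180888]
```

Emit:
{"name": "jog_arm", "arguments": {"increments": [[0.003,0.005,-0.003,-0.015,0,-0.012,0.3],[0,0.025,0,0,0,0,0.3],[0,0.03,0,0,0,0,0.3],[0,0.02,0,0,0,0,0.3],[0,0,0,0,0,0,0.3]]}}

```text
time: 17.55
tool_pos: [0.5489, -0.281, 0.1616]
tcp_rot: [-1.572, -0.076, 0.011]
wrist_force: [-0.0, 0.1, -1.9]
width: 0.456
```

```bash
python3 -c "
from h import *
plan((.5504,-.2785,.142),np.radians(3.2))
held(); print(pose()[0]['wrist_force'])"
```

```text
q [-0.52  0.2   1.85  0.02  1.06 -0.59] pos [ 0.5489 -0.281   0.1616] yaw 3.2 axes [[1.0, 0.04, -0.06], [0.06, -0.0, 1.0], [0.04, -1.0, -0.0]] n 1
[0.0008, 0.0196, 0.0025, 0.003, -0.001, 0.042, 1]
held 397 [ 0.5511 -0.2808  0.0399] 0.001 2.3
held 511 [ 0.5515 -0.2802  0.0655] 0.0014 3.8
[-0.49138731  0.74665051 -2.09954741]
```

Emit:
{"name": "jog_arm", "arguments": {"increments": [[0.001,0.004,0.0025,0,-0.008,0,0.3],[0,0.006,0,0,0,0,0.3],[0,0.004,0,0,0,0,0.3],[0,0.003,0,0,0,0,0.3],[0,0.001,0,0,0,0,0.3]]}}

```text
time: 18.23
tool_pos: [0.5533, -0.2802, 0.1479]
tcp_rot: [-1.577, -0.089, 0.011]
wrist_force: [-0.5, -0.8, -3.4]
width: 0.455
```

```bash
python3 -c "
from h import *
plan((.5504,-.2785,.14),np.radians(3.2))
held(); s=pose()[0]; print(s['wrist_force'],s['torque'])"
```

```text
q [-0.52  0.21  1.86  0.02  1.03 -0.59] pos [ 0.5533 -0.2802  0.1479] yaw 3.7 axes [[1.0, 0.05, -0.06], [0.06, -0.01, 1.0], [0.05, -1.0, -0.01]] n 1
[-0.0032, 0.0078, 0.0019, 0.008, 0.008, 0.049, 1]
held 416 [ 0.5564 -0.2804  0.0482] 0.001 2.8
held 501 [ 0.5561 -0.2785  0.0473] 0.0018 2.7
[-0.53855469  0.47707845 -3.41096881] [-0.01097018  0.03859538 -0.04187942]
```

Emit:
{"name": "jog_arm", "arguments": {"increments": [[-0.003,0.001,0.001,0.012,-0.02,0,0.3],[0,0,0,0,0,0,0.3],[0,0.002,0,0,0,0,0.3],[0,0.002,0,0,0,0,0.3],[0,0,0,0,0,0,0.3]]}}

```text
time: 18.9
tool_pos: [0.5504, -0.2795, 0.1426]
tcp_rot: [-1.564, -0.105, 0.028]
wrist_force: [-0.2, -0.8, -3.3]
width: 0.449
```

```bash
python3 -c "
from h import *
plan((.5504,-.2785,.14),np.radians(4.2))
held(); s=pose()[0]; print(s['wrist_force'],s['torque'])"
```

```text
q [-0.53  0.21  1.86  0.04  1.03 -0.63] pos [ 0.5504 -0.2795  0.1426] yaw 4.9 axes [[1.0, 0.05, -0.09], [0.08, 0.01, 1.0], [0.05, -1.0, 0.0]] n 1
[-0.0, 0.0026, 0.001, -0.003, 0.012, 0.049, 1]
held 422 [ 0.5527 -0.2787  0.0641] 0.0013 3.7
held 499 [ 0.5531 -0.2777  0.0502] 0.0018 2.9
[ 0.04276018  0.54807374 -3.57213641] [0.03896464 0.07479802 0.06912229]
```

Emit:
{"name": "jog_arm", "arguments": {"increments": [[0,0.0015,0,0,0,0,0.3],[0,0.0015,0,0,0,0,0.3],[0,0.001,0,0,0,0,0.3]]}}

```text
time: 19.32
tool_pos: [0.5513, -0.2796, 0.1396]
tcp_rot: [-1.565, -0.106, 0.027]
wrist_force: [-1.4, 1.2, 4.3]
width: 0.452
```

```bash
python3 -c "
from h import *
plan((.5504,-.2785,.14),np.radians(4.2))
held(); s=pose()[0]; print(s['wrist_force'],s['torque'])"
```

```text
q [-0.53  0.22  1.86  0.04  1.02 -0.63] pos [ 0.5513 -0.2796  0.1396] yaw 4.9 axes [[1.0, 0.05, -0.09], [0.08, 0.01, 1.0], [0.05, -1.0, 0.0]] n 1
[-0.0008, -0.0005, 0.0011, -0.003, 0.012, 0.051, 1]
held 435 [ 0.5534 -0.2786  0.0533] 0.0015 3.1
held 475 [ 0.5539 -0.2781  0.0698] 0.0015 4.0
[-1.54736336  1.53701206  1.8988113 ] [ 0.17400243  0.32521282 -0.01440337]
```

Emit:
{"name": "jog_arm", "arguments": {"increments": [[0,0.0005,0,0,0,0,0.8],[0,0,0,0,0,0,0.8],[0,0,0,0,0,0,0.8],[0,-0.03,0,0,0,0,0.8],[-0.02,-0.05,0,0,0,0.05,0.8],[-0.05,0,0,0,0,0,0.8],[-0.05,0,-0.02,0,0,0,0.8]]}}

```text
time: 20.25
tool_pos: [0.4304, -0.311, 0.2215]
tcp_rot: [-1.57, -0.073, 0.069]
wrist_force: [-0.4, -1.2, 0.3]
width: 0.8
```

```bash
cat >> h.py <<'E'
def row(cs):
    for n in ("top","scene"):
        A=cloud(read_camera(n))
        for s0 in cs:
            try: c=cap(A,s0,z=.15,r=.03); print(n,c[0].round(4),c[1].round(4),c[2],end=" ")
            except ValueError: print(n,s0,"no cap",end=" ")
            P=bodypts(A,s0,z0=.075,z1=.108,r=.038)
            if len(P)>40: x,e=square(P[:,:2],s0); print(' sq',len(P),x.round(4),np.degrees(x[2]).round(1),e.round(4))
            else: print()
E
python3 -c "
from h import *
row(((.5415,-.146),(.546,-.211),(.5508,-.279)))
plan((.414,-.347,.20),np.radians(-21.8))"
```

```text
top [ 0.539  -0.1442] [ 0.5387 -0.1438  0.1486] 309  sq 231 [ 0.5396 -0.1472  0.057 ] 3.3 0.0021
top [ 0.5453 -0.2085] [ 0.5447 -0.2088  0.1484] 313  sq 232 [ 0.5457 -0.2106  0.1078] 6.2 0.0014
top [ 0.5499 -0.2769] [ 0.5496 -0.2764  0.1483] 313  sq 200 [ 0.5505 -0.2776  0.091 ] 5.2 0.0006
scene [ 0.5412 -0.1485] [ 0.5413 -0.1485  0.1503] 228  sq 293 [ 0.5443 -0.1458  0.058 ] 3.3 0.0008
scene [ 0.5395 -0.2051] [ 0.5357 -0.2056  0.1494] 52  sq 135 [ 0.5502 -0.2062  0.1114] 6.4 0.0012
scene [ 0.5559 -0.2874] [ 0.5548 -0.2901  0.15  ] 124  sq 334 [ 0.5546 -0.2793  0.0955] 5.5 0.0008
q [-0.68  0.01  1.94 -0.    1.19 -0.76] pos [ 0.4281 -0.3131  0.2218] yaw 4.9 axes [[1.0, 0.0, -0.08], [0.08, -0.0, 1.0], [0.0, -1.0, -0.0]] n 3
[-0.0056, 0.0073, -0.0108, 0.001, 0.155, 0.0, 1]
[-0.0039, 0.0073, -0.0116, 0.001, 0.155, 0.0, 1]
[-0.0021, 0.0073, -0.012, 0.001, 0.155, 0.0, 1]
```

Emit:
{"name": "jog_arm", "arguments": {"increments": [[-0.005,0.01,-0.011,0,0.155,0,0.8],[-0.004,0.01,-0.012,0,0.155,0,0.8],[-0.002,0.01,-0.012,0,0.155,0,0.8],[0,0,0,0,0,0,0.8]]}}

```text
time: 20.85
tool_pos: [0.4159, -0.3487, 0.1922]
tcp_rot: [-1.551, 0.306, -0.315]
wrist_force: [-0.1, -0.6, 0.2]
width: 0.797
```

```bash
python3 -c "
from h import *
plan((.414,-.347,.118),np.radians(-21.8))"
```

```text
q [-0.74  0.05  1.95  0.    1.13 -0.35] pos [ 0.4159 -0.3487  0.1922] yaw -22.7 axes [[0.92, 0.01, 0.39], [-0.39, -0.0, 0.92], [0.01, -1.0, -0.0]] n 2
[-0.0014, 0.0371, 0.0005, 0.0, -0.008, 0.003, 1]
[-0.0013, 0.0371, 0.0004, 0.0, -0.008, 0.003, 1]
```

Emit:
{"name": "jog_arm", "arguments": {"increments": [[-0.002,0.03,0.001,0,-0.015,0.005,0.8],[0,0.03,0,0,0,0,0.8],[0,0.01,0,0,0,0,0.8],[0,0,0,0,0,0,0.8]]}}

```text
time: 21.35
tool_pos: [0.4185, -0.347, 0.1235]
tcp_rot: [-1.554, 0.285, -0.295]
wrist_force: [0.6, 0.1, -0.6]
width: 0.799
```

```bash
python3 -c "
from h import *
plan((.414,-.347,.118),np.radians(-21.8))"
```

```text
q [-0.74  0.12  2.01  0.    1.   -0.37] pos [ 0.4185 -0.347   0.1235] yaw -21.2 axes [[0.93, 0.01, 0.36], [-0.36, -0.0, 0.93], [0.01, -1.0, -0.0]] n 1
[-0.0043, 0.0055, -0.0016, 0.001, 0.011, 0.006, 1]
```

Emit:
{"name": "jog_arm", "arguments": {"increments": [[-0.004,0.005,-0.0015,0,0.01,0.006,0.8],[0,0,0,0,0,0,0.3],[0,0,0,0,0,0,0.3],[0,0,0,0,0,0,0.3],[0,0,0,0,-0.08,0,0.3],[0,0,0,0,-0.08,0,0.3],[0,0,0,0,-0.08,0,0.3],[0,0,0,0,-0.08,0,0.3],[0,0,0,0,-0.04,0,0.3]], "force": 25}}

```text
time: 22.48
tool_pos: [0.4164, -0.349, 0.1213]
tcp_rot: [-1.577, 0.001, -0.01]
wrist_force: [0.6, -0.9, -2.1]
width: 0.46
```

```bash
python3 -c "
from h import *
chk((.415,-.3475),('scene','top')); print(pose()[1].round(3))"
```

```text
22.475 [ 0.4164 -0.349   0.1213] -0.4 0.46 [ 0.62 -0.85 -2.06] [-0.069 -0.182 -0.005]
scene 821 [ 0.4179 -0.3508 -0.0083] -0.5 0.0006
top 371 [ 0.4134 -0.3484 -0.0096] -0.6 0.0005
[[ 1.     0.006  0.009]
 [-0.009 -0.006  1.   ]
 [ 0.006 -1.    -0.006]]
```

Emit:
{"name": "jog_arm", "arguments": {"increments": [[0,-0.02,0,0,0,0,0.3],[0,-0.04,0,0,0,0,0.3],[0,-0.04,0,0,-0.02,0,0.3],[0,-0.02,0,0,-0.03,0,0.3],[0.02,-0.01,-0.004,0,-0.03,0,0.3],[0.035,0,-0.003,0,0,0,0.3],[0.035,0,-0.002,0,0,0,0.3],[0.025,0,0,0,0,0,0.3],[0.01,0,0,0,0,0,0.3],[0,0,0,0,0,0,0.3]], "force": 45}}

```text
time: 23.82
tool_pos: [0.5398, -0.3466, 0.2489]
tcp_rot: [-1.568, -0.046, 0.054]
wrist_force: [-0.7, -0.5, -3.5]
width: 0.452
```

```bash
python3 -c "
from h import *
plan((.5555,-.345,.165),np.radians(4.3))
held(); print(pose()[0]['wrist_force'])"
```

```text
q [-0.61  0.2   1.67 -0.    1.27 -0.67] pos [ 0.5398 -0.3466  0.2489] yaw 3.6 axes [[1.0, -0.0, -0.06], [0.06, 0.0, 1.0], [-0.0, -1.0, 0.0]] n 2
[0.0081, 0.0419, 0.0002, -0.001, -0.006, -0.002, 1]
[0.008, 0.0419, 0.0002, -0.001, -0.006, -0.002, 1]
held 451 [ 0.54   -0.348   0.0563] 0.0007 3.2
held 546 [ 0.5411 -0.3475  0.0639] 0.0008 3.7
[ 0.19766258 -0.28516257 -3.09025273]
```

Emit:
{"name": "jog_arm", "arguments": {"increments": [[0.012,0.005,0.001,0,-0.012,-0.02,0.3],[0.005,0.02,0.002,0,0,0,0.3],[0,0.03,0,0,0,0,0.3],[0,0.025,0,0,0,0,0.3],[0,0,0,0,0,0,0.3]]}}

```text
time: 24.5
tool_pos: [0.5547, -0.3413, 0.1625]
tcp_rot: [-1.565, -0.068, 0.047]
wrist_force: [-0.3, -0.1, -4.5]
width: 0.453
```

```bash
python3 -c "
from h import *
plan((.5575,-.3445,.143),np.radians(4.3))
held(); print(pose()[0]['wrist_force'])"
```

```text
q [-0.6   0.28  1.75  0.01  1.11 -0.67] pos [ 0.5547 -0.3413  0.1625] yaw 4.2 axes [[1.0, 0.01, -0.07], [0.07, 0.01, 1.0], [0.01, -1.0, 0.0]] n 1
[0.0023, 0.0195, -0.0035, -0.004, -0.002, 0.013, 1]
held 432 [ 0.5565 -0.3422  0.0481] 0.0009 2.8
held 628 [ 0.557  -0.3394  0.0575] 0.002 3.3
[-0.53720457  0.70170672 -2.72402556]
```

Emit:
{"name": "jog_arm", "arguments": {"increments": [[0.002,0.006,-0.003,0,0,0,0.3],[0,0.008,0,0,0,0,0.3],[0,0.003,0,0,0,0,0.3],[0,0,0,0,0,0,0.3]]}}

```text
time: 25.05
tool_pos: [0.5599, -0.3462, 0.1493]
tcp_rot: [-1.57, -0.073, 0.042]
wrist_force: [-0.1, -0.8, -3.6]
width: 0.454
```

```bash
python3 -c "
from h import *
plan((.5575,-.3445,.141),np.radians(4.3))
held(); print(pose()[0]['wrist_force'])"
```

```text
q [-0.6   0.29  1.75  0.01  1.08 -0.68] pos [ 0.5599 -0.3462  0.1493] yaw 4.2 axes [[1.0, 0.02, -0.07], [0.07, 0.0, 1.0], [0.02, -1.0, -0.0]] n 1
[-0.0025, 0.0083, 0.0018, 0.001, -0.002, 0.02, 1]
held 471 [ 0.5623 -0.3479  0.0567] 0.0011 3.2
held 586 [ 0.5624 -0.3436  0.0355] 0.0024 2.0
[-0.23196341 -0.09955701 -2.73342151]
```

Emit:
{"name": "jog_arm", "arguments": {"increments": [[-0.003,0.002,0.001,0,0,0,0.3],[0,0.002,0,0,0,0,0.3],[0,0.002,0,0,0,0,0.3],[0,0,0,0,0,0,0.3]]}}

```text
time: 25.6
tool_pos: [0.5571, -0.3456, 0.1438]
tcp_rot: [-1.571, -0.074, 0.041]
wrist_force: [0.3, 0.3, -1.4]
width: 0.449
```

```bash
python3 -c "
from h import *
plan((.5575,-.3445,.141),np.radians(4.3))
held(); print(pose()[0]['wrist_force'])"
```

```text
q [-0.6   0.29  1.76  0.01  1.07 -0.68] pos [ 0.5571 -0.3456  0.1438] yaw 4.2 axes [[1.0, 0.02, -0.07], [0.07, -0.0, 1.0], [0.02, -1.0, -0.0]] n 1
[0.0004, 0.0028, 0.001, 0.002, -0.002, 0.021, 1]
held 489 [ 0.5595 -0.3474  0.0446] 0.0011 2.6
held 559 [ 0.5594 -0.3435  0.0447] 0.0023 2.6
[ 0.23857726  1.27107412 -3.09486543]
```

Emit:
{"name": "jog_arm", "arguments": {"increments": [[0,0.0015,0,0,0,0,0.3],[0,0.0015,0,0,0,0,0.3],[0,0.001,0,0,0,0,0.3]]}}

```text
time: 26.02
tool_pos: [0.5576, -0.3459, 0.1409]
tcp_rot: [-1.572, -0.074, 0.041]
wrist_force: [-2.7, 0.2, 4.0]
width: 0.453
```

```bash
python3 -c "
from h import *
plan((.5575,-.3445,.141),np.radians(4.3))
held(); print(pose()[0]['wrist_force'])"
```

```text
q [-0.6   0.3   1.76  0.01  1.06 -0.68] pos [ 0.5576 -0.3459  0.1409] yaw 4.2 axes [[1.0, 0.02, -0.07], [0.07, -0.0, 1.0], [0.02, -1.0, -0.0]] n 1
[-0.0, -0.0001, 0.0014, 0.002, -0.002, 0.022, 1]
held 522 [ 0.5596 -0.3477  0.0505] 0.0014 2.9
held 547 [ 0.5602 -0.3443  0.0355] 0.0021 2.0
[-1.27065513  0.52853347  0.95835194]
```

Seated. Release and retreat well clear so the row can be measured.

Emit:
{"name": "jog_arm", "arguments": {"increments": [[0,0.0005,0,0,0,0,0.8],[0,0,0,0,0,0,0.8],[0,0,0,0,0,0,0.8],[0,-0.03,0,0,0,0,0.8],[-0.02,-0.05,0,0,0,0.02,0.8],[-0.05,-0.03,0,0,0,0,0.8],[-0.04,0,0.03,0,0,0,0.8],[-0.005,0,0.05,0,0,0,0.8],[0,0,0.05,0,0,0,0.8],[0,0,0.05,0,0,0,0.8]]}}

```text
time: 27.32
tool_pos: [0.4265, -0.1753, 0.2543]
tcp_rot: [-1.578, -0.059, 0.046]
wrist_force: [0.5, 0.2, -0.5]
width: 0.797
```

Emit:
{"name": "jog_arm", "arguments": {"increments": [[0,0,0.055,0,0,0,0.8],[0,0,0.055,0,0,0,0.8],[0,0,0.055,0,0,0,0.8],[0,0,0.03,0,0,0,0.8]]}}

```text
time: 27.82
tool_pos: [0.4127, 0.0258, 0.2542]
tcp_rot: [-1.578, -0.063, 0.04]
wrist_force: [0.3, -0.8, 0.0]
width: 0.801
```

```bash
python3 -c "
from h import *
row(((.5415,-.146),(.546,-.211),(.5508,-.279),(.556,-.345)))
chk((.449,.321),('scene','top'))
p=read_camera('top'); q=read_camera('scene')
a=cv2.resize(p['img'][160:310,130:530],(800,300),interpolation=cv2.INTER_CUBIC); b=cv2.resize(q['img'][200:420,240:520],None,fx=1.35,fy=1.35,interpolation=cv2.INTER_CUBIC)
b=np.pad(b,((0,0),(0,800-b.shape[1]),(0,0))); cv2.imwrite('pics/end.png',np.vstack([a,b]))
"
```

```text
top [ 0.5389 -0.1442] [ 0.5387 -0.1435  0.1485] 307  sq 232 [ 0.5398 -0.1473  0.0504] 2.9 0.002
top [ 0.5456 -0.2088] [ 0.5447 -0.2087  0.1484] 311  sq 242 [ 0.5461 -0.2108  0.1204] 6.9 0.0015
top [ 0.5499 -0.2772] [ 0.5494 -0.2765  0.1483] 313  sq 243 [ 0.5505 -0.2784  0.1038] 5.9 0.0012
top [ 0.5543 -0.3446] [ 0.5547 -0.3439  0.1483] 312  sq 204 [ 0.5558 -0.3452  0.0622] 3.6 0.0007
scene [ 0.5434 -0.1482] [ 0.5412 -0.1486  0.1502] 230  sq 301 [ 0.5444 -0.1458  0.0504] 2.9 0.0008
scene [ 0.5492 -0.2128] [ 0.5474 -0.2142  0.1504] 245  sq 378 [ 0.5501 -0.2105  0.1068] 6.1 0.0012
scene [ 0.5533 -0.2802] [ 0.5517 -0.281   0.1503] 263  sq 373 [ 0.5546 -0.279   0.0902] 5.2 0.0009
scene [ 0.5585 -0.3477] [ 0.5568 -0.3486  0.1501] 290  sq 398 [ 0.5599 -0.3457  0.0572] 3.3 0.0013
27.925 [0.4128 0.0261 0.2542] 3.9 0.797 [ 0.81 -0.6   0.17] [-0.009  0.01   0.065]
scene 641 [ 0.4502  0.3217 -0.0697] -4.0 0.0011
top 352 [ 0.4444  0.324  -0.0647] -3.7 0.0004
```

View pics/end.png

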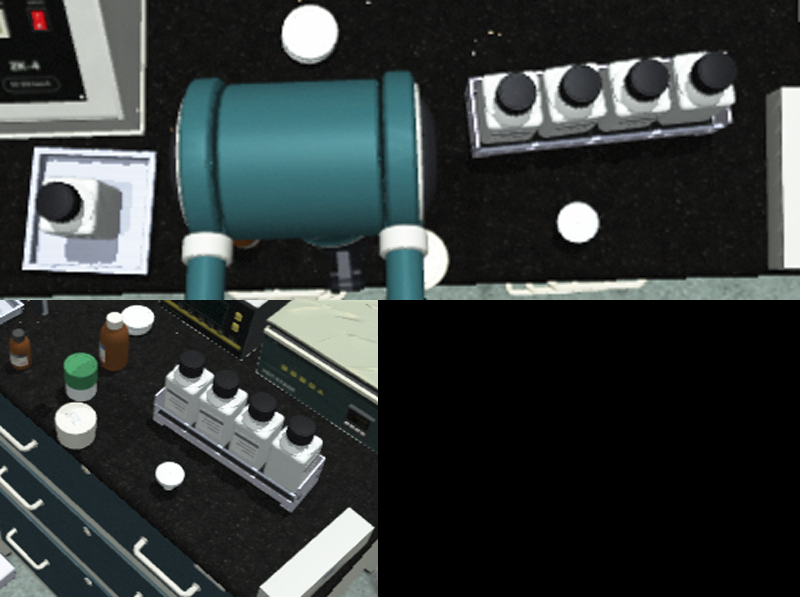

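```bash
python3 -c "
from workcell import bot
print(bot.finish_job())"
```

```text
the job is handed in; nothing more can be done
None
```

I checked all three bottles, put each where it belongs, and handed the job in at about 28 s. One thing went wrong: I bumped a stock bottle on the way.

- **Twist test:** The left bottle's cap turned 21° while its body turned only about 1°, so it is loose. The middle and right bottles turned the full 21° with their caps, so those are firm.
- **Loose bottle:** I carried it by its body and stood it in the steel tray. It is square to the tray and upright.
- **Firm bottles:** I placed them on the shelf by their caps, in the third and fourth places. The row spacing is about 65 to 68 mm. All four stand upright, within about 2.5° of square to the shelf (3°, 6.5°, 5.5° and 3.5° against the shelf's 4.2°).
- **The bump:** While I carried the middle bottle to the shelf, it touched stock_2 and tipped it against the back panel for a moment. I backed off and it settled upright, about 2 mm further back and turned 1 to 2° from where it was. I left it there because it is still in line with the row.
- **Other checks:** The two outside cameras disagreed by about 5 mm, so I used their average. I saw no other container displaced, but the arm hid some of them from the overhead camera, so I compared those by eye in the side view only. The gripper was clear of everything at hand-in.

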